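Free a power board from its solder jig and hold it up level

ROBOT

A 6-joint arm with a two-finger parallel gripper is mounted at the origin on the work surface. World frame = base frame: x ahead of the robot, y to its left, z up, the work surface at z = 0. Lengths are in mm, angles in degrees, forces in N, time in s.
With the tool pointing down it reaches from about 300 to 850 mm from the base axis. Payload 4.2 kg.
Tool frame: the origin (TCP) lies midway between the tips of the shut fingers; the grasp point (between the pads) lies 19 mm behind it (env.grip_depth is the distance from the TCP to the grasp point, in mm); z points along the fingers, y is the line along which they close (so a half turn about z gives the same grasp; the last joint's range is limited). The gripper opens to 91 mm and grips with 3 to 60 N. Pads are 32 mm wide; open, the fingers measure 118 mm over their backs; the gripper's body (76 mm by 178 mm) begins 60 mm behind the grasp point.
Start: joints at [-77.865, 18.312, 89.639, -0, 72.044, -1.146], TCP at [132.097, -559.637, 213.976] pointing down, gripper open.
Joint ranges: [-177.97, 177.97], [-48.28, 115.42], [12.27, 149.76], [-77.06, 257.06], [2.81, 150.46], [-146.56, 146.56]. Speed limits (degrees/s): [147.25, 147.25, 180, 180, 180, 180].

INTERFACE

Orientations are given as [roll, pitch, yaw] about the fixed x, y, z axes, in that order (R = Rz(yaw) Ry(pitch) Rx(roll)).
In Python, from workcell import env, eyes gives the robot as it stands.
- The arm moves only by the tool send_rows, never from a script. Its argument "motion" is a list of rows, each a list of 7 numbers: the shift along the world's x, y, z normalised to -1 to 1, where 1 is 0.5 m, then the turn, a rotation vector about the world's x, y, z normalised to -1 to 1, where 1 is 60 degrees, then the opening, from -1 (shut) to 1 (fully open). A call has 1 to 20 rows; each row is the pose to reach, as a shift and turn from the pose commanded when the call began; what a row does not reach only later rows make up. A row lasts 1/8 s, in which the tool goes at most 62.5 mm and 10.7 degrees, less where a joint would pass 70% of its speed; a pose out of reach is approached as far as the arm can. A call with a number of a shift or a turn outside -1 to 1 is refused whole. A call with a gripper value outside its range is refused whole. The fingers move at their own pace and stop on an object; "squeeze" is the grip in N (left out, the last holds). Time passes only in rows, so rows that repeat a pose let the fingers close. It gives the time, the measured TCP pose, the force, the opening and the grip force at its end, in the units of the state.
- env.state(): the state, without advancing time (a new reading comes with each control period).
- eyes.grab_frame(name): name is "side" or "top"; returns a dict with "pixels" (480x640x3 uint8, red, green, blue), "depth" (480x640 float32, mm along the optical axis (not along the pixel's ray), 0 where there is no reading), "fx", "fy", "cx", "cy" (pixels), "distortion" ([k1, k2, p1, p2, k3] as OpenCV has them; the pictures are not rectified), "R" (3x3) and "t" (3): a world point X has camera coordinates R X + t. Camera axes: x right, y down, z forward; pixel columns grow to the right and rows downward; lengths in mm; the calibration is good to about 2 mm. A picture is of the moment at which its call begins.
- env.job_done(): hands the job in; it is judged then, once.
The state is a dict: "time_s": time; "qpos": joint angles; "qvel": joint speeds; "effort": joint torques, N m; "ee_pos": TCP position; "ee_rot": TCP orientation; "force": force on the tool from outside, world axes, zero at the start; "torque": the same for the moment, N m; "gripper_width": finger opening in mm; "gripper_force": force on a finger pad.
Only numpy, scipy, OpenCV 4.12 (cv2) and the standard library are available. Lean on these libraries where they do the work, as an engineer would, in place of code of your own. Each camera call takes 0.05 s, during which the arm holds its last target. There are 200 camera calls.

TASK

Turn both wing hold-downs on the solder jig about a quarter turn, so that they lie along the ends of the power board and no longer over it, while the board still sits in its pocket. Then take the board by its heat sink, lift it straight up, level all the way, to at least 10 cm above its seat, and finish holding it there over the jig, still and level and carried by the gripper alone, so that its solder side can be checked from below. Do not push anything else on the bench about.

Things in the scene. Friction and masses are not known exactly. Their poses are not given: they have to be found in the camera images.
- jig: solder jig, fixed to the bench: dark composite frame 160 (x) by 250 (y) on four feet, top 32 above the bench, with a pocket 104 x 164, 4 deep, in which the board lies on a ledge 28 above the bench; open below. Origin: its centre at bench height; y is the long direction. Its hold-downs stand at jig x, y = 22, 94 (left) and -22, -94 (right).
- clip_left (a joint): turn of the left (+y) hold-down about its upright pivot, counter-clockwise positive from above. 0: blade and tongue point squarely at the board, the tongue 7 over its end (held down). Either way round frees it: the tongue leaves the board at about +-0.98; +-1.57 is along the board's end; stops at +-1.75. Starts within +-0.25; light friction (0.06 N m), stays where left.
- clip_right (a joint): turn of the right (-y) hold-down about its upright pivot, counter-clockwise positive from above. 0: blade and tongue point squarely at the board, the tongue 7 over its end (held down). Either way round frees it: the tongue leaves the board at about +-0.98; +-1.57 is along the board's end; stops at +-1.75. Starts within +-0.25; light friction (0.06 N m), stays where left.
- clip_left_wing (a point): upright steel wing of the left (at the jig's +y end) hold-down: a blade 9 thick, 28 long, top 66 above the bench, pinched across its 9. This point: on the pivot, mid-blade, 55 above the bench; fingertips may go down beside it to just above the frame (32). Own y runs along the blade, x square to it (the way to close the fingers). The tongue beneath points along its -y, 21 long; the pivot is 14 outside the board's end edge.
- clip_right_wing (a point): upright steel wing of the right (at the jig's -y end) hold-down: a blade 9 thick, 28 long, top 66 above the bench, pinched across its 9. This point: on the pivot, mid-blade, 55 above the bench; fingertips may go down beside it to just above the frame (32). Own y runs along the blade, x square to it (the way to close the fingers). The tongue beneath points along its -y, 21 long; the pivot is 14 outside the board's end edge.
- board: green power board, loose, 100 (x) by 160 (y) by 3 thick, 0.28 to 0.44 kg with its parts, in the pocket with 2 play all round. Origin: centre of its underside, 28 above the bench at the start; axes as the jig's. Heat sink in its middle, transformer 24 x 34 x 25 high at x, y = -34, 43, capacitors up to 24 high at x 23 to 46, y -62 to -25, else flat chips. It balances 11 from its centre, towards the transformer.
- heatsink (a point): finned aluminium heat sink fixed on the board's middle, 30 (x) by 60 (y) by 38 high, its top 69 above the bench at the start: the sturdy place to hold the board, across its 30 (fingers closing along the board's x; flat sides). This point: on the sink's upright axis, 25 above the board's underside, 53 above the bench at the start. Axes as the board's.
- spare_heatsink: a loose spare heat sink of the same size (30 x 60 x 38), lying on the bench just in front of the jig (robot's side); not part of the job. Origin: on its underside.
- screwdriver: a screwdriver 190 long lying on the bench on the far side of the jig (away from the robot), along the jig's long side; not part of the job. Origin: on its underside.
- cutters: small side cutters about 135 long, 16 high, on the bench beyond the jig's left end; not part of the job. Origin: on its underside.
- screw_dish: low steel screw dish, 68 across, 22 high, on the bench beyond the jig's right end; not part of the job. Origin: on its underside.
- bottle: clear solvent bottle, 66 across, 185 high, standing to one side; not part of the job. Origin: on its underside.
- solder_spool: spool of solder, 64 across, 48 high, standing to one side; not part of the job. Origin: on its underside.
- pen_cup: glass with pens, 68 across, about 155 high, standing to one side; not part of the job. Origin: on its underside.
- multimeter: multimeter lying on its back, 185 x 88 x 45, on the bench to the robot's right; not part of the job. Origin: on its underside.
Things that resemble listed ones, but are neither listed nor needed, are in the scene too. What is meant by the board is not yellow, and is the smaller of those in its own colour.

How it is judged (in metres and radians):
On the way:
1. both hold-downs are turned clear of the board while it still sits in its pocket ((value of joint clip_left above 1.15 rad or value of joint clip_left below -1.15 rad) and (value of joint clip_right above 1.15 rad or value of joint clip_right below -1.15 rad) and z of board in the frame of jig below 0.034 m), for 0.2 s.
At the end, for the whole second after the job is handed in: Held by the heat sink (grasp within 45 mm of its point), underside at least 85 mm above its seat, board's centre within 60 mm of straight over the jig's, level within 0.08 rad, still (20 mm/s, 0.12 rad/s), not touching the jig; both hold-downs still turned over 1.15 rad (z of board in the frame of jig above 0.113 m and horizontal distance between board and jig below 0.06 m and angle between board's own z axis and vertical below 0.08 rad and linear speed of board below 0.02 m/s and angular speed of board below 0.12 rad/s and contact force between the fingers and board above 2 N and distance between the grasp point and heatsink below 0.045 m and contact force between board and jig below 0.1 N and (value of joint clip_left above 1.15 rad or value of joint clip_left below -1.15 rad) and (value of joint clip_right above 1.15 rad or value of joint clip_right below -1.15 rad)); the arm keeps its last pose, push and grip.
It fails at once if the board is tilted by more than 0.2 rad (angle between board's own z axis and vertical above 0.2 rad).
It fails at once if a bystander is pushed by more than 30 mm (distance of any of spare_heatsink, screwdriver, cutters, screw_dish, bottle, solder_spool, pen_cup, multimeter from where it was at the start of the episode above 0.03 m).
It also fails if it takes over 67 s, if anything falls off the work surface, if the arm or the gripper's body presses on something with over 40 N, if the wrist force passes 120 N, or if a joint passes its speed limit or range.

## Working session

There is one attempt and no reset: what is moved stays moved. The work goes in short steps, Python scripts to look and compute and a tool call to move; the robot and the scene stay as the last step left them, time stands still between calls to the robot, and variables do not carry over. Pictures are saved under pics/ and viewed, at most 10 in all, crops included, and the job is handed in when it is done.

Besides the shell and the picture viewer there is one more tool, called after ">>>" as a command line: name --pt "numbers of a row" for each row, then --argument value for the rest. send_rows: Moves the arm, as the interface text tells. Its arguments: {"type":"object","properties":{"motion":{"type":"array"},"squeeze":{"type":"number"}},"required":["motion"]}

```bash
mkdir -p pics; ls; python3 - <<'E'
from workcell import env, eyes
import cv2,numpy as np
for n in("top","side"):
    f=eyes.grab_frame(n); cv2.imwrite(f"pics/{n}0.png",f["pixels"][...,::-1]); np.savez(f"{n}0.npz",**f)
    print(n,f["fx"],f["distortion"],(-f["R"].T@f["t"]).round(),f["R"].round(2).tolist())
print(env.state())
E
```

```text
pics
top 617.7959277957406 [0.06826983 0.         0.         0.         0.        ] [ 409.  -16. 1516.] [[-0.01, -1.0, 0.01], [-1.0, 0.01, -0.06], [0.06, -0.01, -1.0]]
side 465.87804343636185 [0.01589972 0.         0.         0.         0.        ] [  3. 703. 578.] [[-0.83, -0.56, 0.02], [-0.29, 0.4, -0.87], [0.48, -0.73, -0.49]]
{'time_s': 0.1, 'qpos': array([-7.78663060e+01,  1.83503109e+01,  8.96993267e+01,  3.89865928e-04,
        7.20421559e+01, -1.14703966e+00]), 'qvel': array([ 0.08949025, -0.15797575, -0.13886518,  0.00709012, -0.05942305,
        0.05312223]), 'effort': array([-6.53049437e-05, -4.13333023e+01, -2.32510650e+01,  7.28521426e-02,
        4.22268372e-02, -5.36359164e-05]), 'ee_pos': array([ 131.99027038, -559.19611973,  213.18155486]), 'ee_rot': array([-1.79908232e+02, -2.20815446e-03,  1.32806114e+01]), 'force': array([ 0.87412641, -0.76794898, -0.92517568]), 'torque': array([-0.00064051, -0.00207951, -0.00780557]), 'gripper_force': 0.0, 'gripper_width': 91.244640188892}
```

View pics/top0.png

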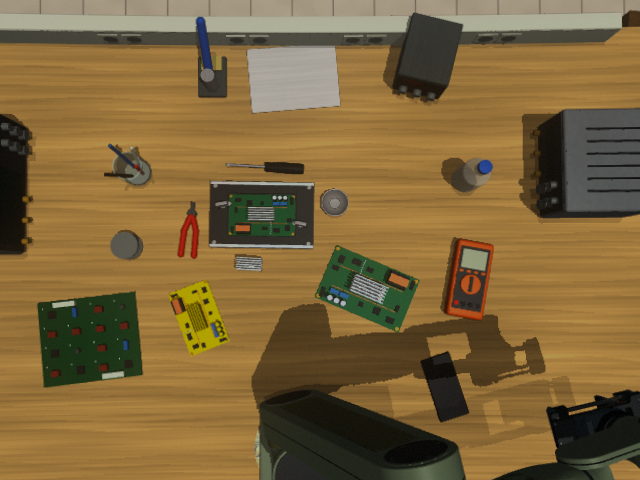

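View pics/side0.png

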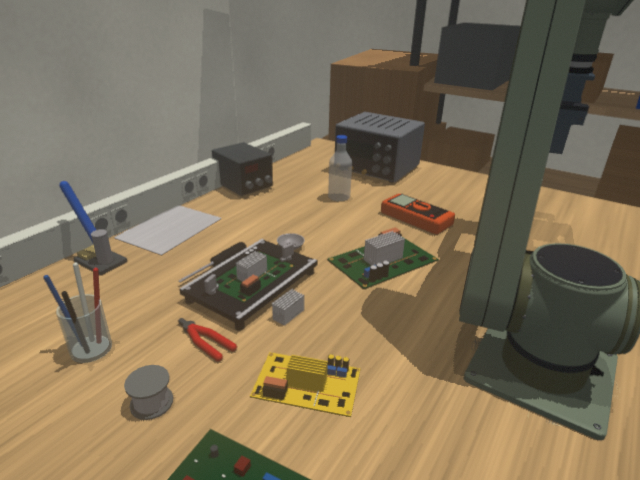

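The green boards are at top (262,214), in the jig, and at (367,288), which is larger. There is also a yellow one at (199,317) and a dark green panel at (90,338). The one at (262,214) fits: green, the smaller of the two, and in the jig. I'll confirm it in a crop.

```bash
cat > h.py <<'E'
import numpy as np, cv2
def K(f): return np.array([[f["fx"],0,f["cx"]],[0,f["fy"],f["cy"]],[0,0,1]],float)
def ray(f,uv,z):
    p=cv2.undistortPoints(np.array(uv,float).reshape(-1,1,2),K(f),np.array(f["distortion"],float)).reshape(-1,2)
    d=np.c_[p,np.ones(len(p))]@f["R"]; c=-f["R"].T@f["t"]
    return c+d*((z-c[2])/d[:,2])[:,None]
def proj(f,X):
    return cv2.projectPoints(np.array(X,float).reshape(-1,1,3),cv2.Rodrigues(np.array(f["R"]))[0],np.array(f["t"],float),K(f),np.array(f["distortion"],float))[0].reshape(-1,2)
E
python3 - <<'E'
from h import *
f=dict(np.load("top0.npz")); im=f["pixels"][...,::-1].copy()
hsv=cv2.cvtColor(im,cv2.COLOR_BGR2HSV)
x0,y0,x1,y1=200,172,322,256
# everything not wood inside the ROI -> jig block outline
H,S,V=[hsv[...,i].astype(int) for i in range(3)]
m=(((V<75)|(S<60))*255).astype(np.uint8); roi=np.zeros_like(m); roi[177:253,204:319]=m[177:253,204:319]
roi=cv2.morphologyEx(roi,cv2.MORPH_CLOSE,np.ones((5,5)))
c=max(cv2.findContours(roi,0,1)[0],key=cv2.contourArea); r=cv2.minAreaRect(c); print("frame",r)
b=ray(f,cv2.boxPoints(r),32); print(b.round(1).tolist(), b.mean(0).round(1))
e=b[1]-b[0],b[2]-b[1]; print([ (np.linalg.norm(v).round(1),np.degrees(np.arctan2(v[1],v[0])).round(2)) for v in e])
g=((abs(H-62)<22)&(S>90)&(V>40)).astype(np.uint8)*255; gr=np.zeros_like(g); gr[180:245,212:312]=g[180:245,212:312]
gr=cv2.morphologyEx(gr,cv2.MORPH_CLOSE,np.ones((15,15)))
c=max(cv2.findContours(gr,0,1)[0],key=cv2.contourArea); r=cv2.minAreaRect(c)
b=ray(f,cv2.boxPoints(r),31); print("board",r,b.mean(0).round(1),[ (np.linalg.norm(v).round(1),np.degrees(np.arctan2(v[1],v[0])).round(2)) for v in (b[1]-b[0],b[2]-b[1])])
cv2.imwrite("pics/crop.png",cv2.resize(im[y0:y1,x0:x1],None,fx=6.5,fy=6.5,interpolation=cv2.INTER_CUBIC))
s=np.load("side0.npz")["pixels"][...,::-1]
cv2.imwrite("pics/crops.png",cv2.resize(s[225:335,165:330],None,fx=4.8,fy=4.8,interpolation=cv2.INTER_CUBIC))
E
```

```text
frame ((261.0973205566406, 214.21810913085938), (103.54145050048828, 66.82365417480469), 1.3019527196884155)
[[480.0, 222.3, 32.0], [641.1, 219.0, 32.0], [634.2, -30.3, 32.0], [472.5, -25.4, 32.0]] [556.9  96.4  32. ]
[(np.float64(161.1), np.float64(-1.17)), (np.float64(249.4), np.float64(-91.59))]
board ((261.5, 214.5), (41.0, 67.0), 90.0) [556.2  95.7  31. ] [(np.float64(161.3), np.float64(-90.3)), (np.float64(99.3), np.float64(179.66))]
```

View pics/crop.png

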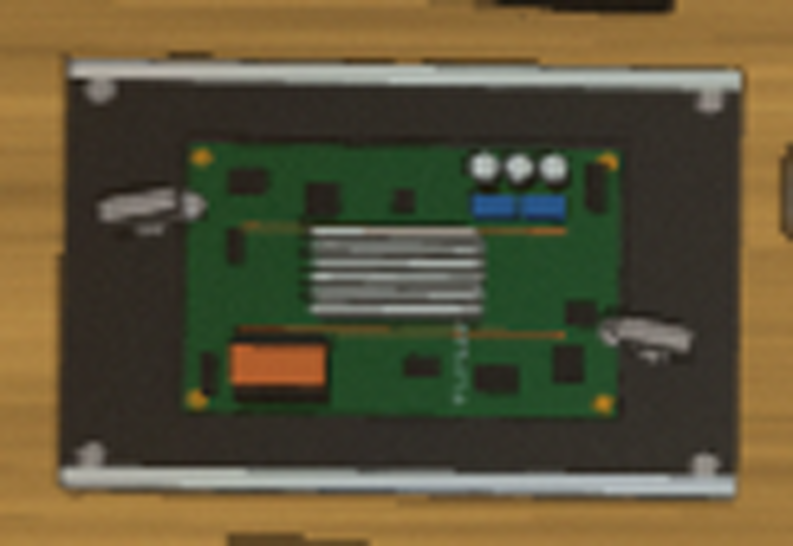

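View pics/crops.png

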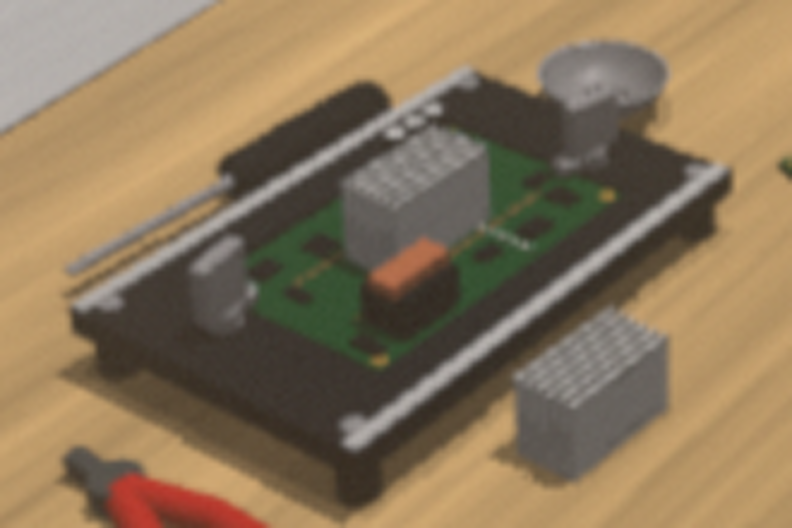

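The crop confirms it: green board in the jig, with the sink at crop (395,272) and the blades at (139,204) and (652,334), each turned about 10°. Next I take heights from the depth image for the blades and sink.

```bash
python3 - <<'E'
from h import *
c,s=np.cos(np.radians(-1.4)),np.sin(np.radians(-1.4)); R=np.array([[c,-s],[s,c]])
for n in("top","side"):
    f=dict(np.load(n+"0.npz")); v,u=np.mgrid[0:480,0:640]; 
    p=cv2.undistortPoints(np.c_[u.ravel(),v.ravel()].astype(float).reshape(-1,1,2),K(f),f["distortion"]).reshape(-1,2)
    X=(np.c_[p,np.ones(len(p))]*f["depth"].ravel()[:,None]-f["t"])@f["R"]
    ok=f["depth"].ravel()>0
    for nm,j,r in(("left",(22,94),28),("right",(-22,-94),28),("sink",(0,0),40)):
        q=np.array([556.9,96.4])+R@np.array(j)
        k=ok&(np.hypot(*(X[:,:2]-q).T)<r)&(X[:,2]>(48 if nm!="sink" else 62))&(X[:,2]<75)
        Y=X[k]; 
        if len(Y)<4: print(n,nm,len(Y)); continue
        rc=cv2.minAreaRect(Y[:,:2].astype(np.float32)); w,V=np.linalg.eigh(np.cov(Y[:,:2].T)); a=np.degrees(np.arctan2(V[1,1],V[0,1]))
        print(n,nm,"pred",q.round(1),len(Y),"mean",Y.mean(0).round(1),"zmax",Y[:,2].max().round(1),"rect",np.round(rc[0],1),np.round(rc[1],1),round(rc[2],1),"axis",round(a,1))
E
```

```text
top left pred [581.2 189.8] 55 mean [580.1 187.8  62.7] zmax 71.7 rect [580.1 188.1] [ 9.3 28. ] 9.5 axis 99.2
top right pred [532.6   3. ] 49 mean [532.1   1.4  63.5] zmax 73.6 rect [532.7   1.7] [27.5  9.4] 77.9 axis 78.0
top sink pred [556.9  96.4] 177 mean [556.   95.2  67.5] zmax 74.9 rect [555.3  95.4] [59.5 30.6] 89.1 axis 88.2
side left pred [581.2 189.8] 117 mean [574.5 193.5  58.7] zmax 66.4 rect [575.5 191.7] [10.5 27.8] 8.1 axis 97.5
side right pred [532.6   3. ] 103 mean [527.5   6.8  58.2] zmax 66.3 rect [528.7   5. ] [28.5 11. ] 78.2 axis 74.4
side sink pred [556.9  96.4] 301 mean [551.2  99.8  66.9] zmax 70.4 rect [552.2  97.2] [33.5 64.1] 0.2 axis 88.6
```

>>> send_rows --pt "0.1 0.14 0 0 0 0.25 -0.12" --pt "0.2 0.28 0 0 0 0.5 -0.12" --pt "0.3 0.42 0 0 0 0.75 -0.12" --pt "0.4 0.56 0 0 0 1 -0.12" --pt "0.4 0.56 0 0 0 1 -0.12" --pt "0.4 0.56 0 0 0 1 -0.12" --pt "0.4 0.56 0 0 0 1 -0.12" --pt "0.4 0.56 0 0 0 1 -0.12"

```text
time_s: 1.1
ee_pos: [331.8, -280.0, 213.8]
ee_rot: [-180.0, 0.0, 73.2]
force: [-0.3, -0.2, 0.0]
gripper_width: 40.2
gripper_force: 0.0
```

>>> send_rows --pt "0.1 0.14 0 0 0 0.08 -0.12" --pt "0.2 0.28 0 0 0 0.08 -0.12" --pt "0.3 0.42 0 0 0 0.08 -0.12" --pt "0.4 0.565 0 0 0 0.08 -0.12" --pt "0.4 0.565 0 0 0 0.08 -0.12" --pt "0.4 0.565 -0.1 0 0 0.08 -0.12" --pt "0.4 0.565 -0.208 0 0 0.08 -0.12" --pt "0.4 0.565 -0.26 0 0 0.08 -0.12" --pt "0.4 0.565 -0.26 0 0 0.08 -0.12" --pt "0.4 0.565 -0.26 0 0 0.08 -0.12"

```text
time_s: 2.35
ee_pos: [533.2, 1.8, 85.1]
ee_rot: [179.9, -0.0, 78.0]
force: [0.7, -0.4, 0.4]
gripper_width: 39.8
gripper_force: 0.0
```

```bash
python3 - <<'E'
from workcell import env, eyes
import cv2,numpy as np
f=eyes.grab_frame("side"); print(env.state()["ee_pos"])
cv2.imwrite("pics/s1.png",cv2.resize(f["pixels"][185:325,180:360,::-1],None,fx=4,fy=4,interpolation=cv2.INTER_CUBIC))
E
```

```text
[533.4623424    2.0220536   85.49321841]
```

View pics/s1.png

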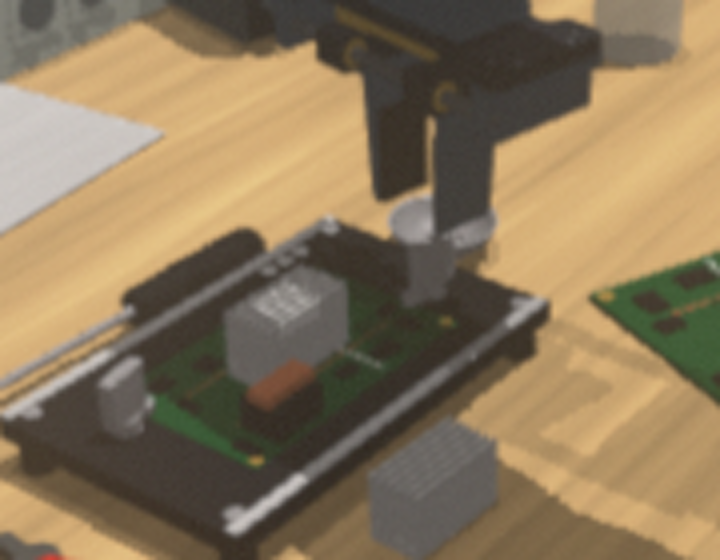

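The fingertips, at crop (400,190) and (460,215), straddle the right blade at (430,265), so I descend and pinch.

>>> send_rows --pt "0 0 -0.03 0 0 0 -0.12" --pt "0 0 -0.06 0 0 0 -0.12" --pt "0 0 -0.094 0 0 0 -0.12" --pt "0 0 -0.094 0 0 0 -0.12" --pt "0 0 -0.094 0 0 0 -1" --pt "0 0 -0.094 0 0 0 -1" --pt "0 0 -0.094 0 0 0 -1" --pt "0 0 -0.094 0 0 0 -1" --pt "0 0 -0.094 0 0 0 -1" --squeeze 12

```text
time_s: 3.52
ee_pos: [531.7, 3.0, 37.3]
ee_rot: [-180.0, -0.0, 78.1]
force: [-2.1, 2.0, 4.3]
gripper_width: 12.8
gripper_force: 12.0
```

>>> send_rows --pt "0 0 0 0 0 -0.12 -1" --pt "0 0 0 0 0 -0.24 -1" --pt "0 0 0 0 0 -0.36 -1" --pt "0 0 0 0 0 -0.48 -1" --pt "0 0 0 0 0 -0.6 -1" --pt "0 0 0 0 0 -0.72 -1" --pt "0 0 0 0 0 -0.84 -1" --pt "0 0 0 0 0 -0.96 -1" --pt "0 0 0 0 0 -1 -1" --pt "0 0 0 0 0 -1 -1"

```text
time_s: 4.78
ee_pos: [531.3, 3.4, 37.2]
ee_rot: [-179.9, 0.1, 18.1]
force: [-3.1, 1.8, 5.1]
gripper_width: 12.7
gripper_force: 12.0
```

>>> send_rows --pt "0 0 0 0 0 -0.12 -1" --pt "0 0 0 0 0 -0.24 -1" --pt "0 0 0 0 0 -0.32 -1" --pt "0 0 0 0 0 -0.32 -1" --pt "0 0 0 0 0 -0.32 -1"

```text
time_s: 5.4
ee_pos: [531.2, 3.6, 37.2]
ee_rot: [-179.9, 0.1, -1.1]
force: [-3.0, 3.3, 5.6]
gripper_width: 13.0
gripper_force: 12.0
```

>>> send_rows --pt "0 0 0 0 0 0 -0.12" --pt "0 0 0 0 0 0 -0.12" --pt "0 0 0 0 0 0 -0.12" --pt "0 0 0.06 0 0 0 -0.12" --pt "0 0 0.12 0 0 0 -0.12" --pt "0 0 0.18 0 0 0.15 -0.12" --pt "0.02 0.08 0.18 0 0 0.3 -0.12" --pt "0.04 0.16 0.18 0 0 0.45 -0.12" --pt "0.06 0.24 0.18 0 0 0.6 -0.12" --pt "0.08 0.32 0.18 0 0 0.75 -0.12" --pt "0.095 0.372 0.18 0 0 0.9 -0.12" --pt "0.095 0.372 0.18 0 0 1 -0.12"

```text
time_s: 6.9
ee_pos: [580.2, 190.9, 126.6]
ee_rot: [180.0, -0.0, 59.2]
force: [-0.9, -0.8, -0.7]
gripper_width: 40.2
gripper_force: 0.0
```

>>> send_rows --pt "0 0 0 0 0 0.15 -0.12" --pt "0 0 0 0 0 0.3 -0.12" --pt "0 0 0 0 0 0.45 -0.12" --pt "0 0 0 0 0 0.6 -0.12" --pt "0 0 -0.04 0 0 0.672 -0.12" --pt "0 0 -0.08 0 0 0.672 -0.12" --pt "0 0 -0.08 0 0 0.672 -0.12" --pt "0 0 -0.08 0 0 0.672 -0.12"

```text
time_s: 7.9
ee_pos: [580.2, 188.9, 87.6]
ee_rot: [179.9, -0.0, 99.2]
force: [0.3, -0.7, -0.0]
gripper_width: 39.9
gripper_force: 0.0
```

```bash
python3 - <<'E'
from workcell import env, eyes
import cv2,numpy as np
f=eyes.grab_frame("side"); print(env.state()["ee_pos"],env.state()["ee_rot"])
cv2.imwrite("pics/s2.png",cv2.resize(f["pixels"][185:325,160:330,::-1],None,fx=4,fy=4,interpolation=cv2.INTER_CUBIC))
E
```

```text
[580.34229911 189.0324479   87.86433447] [ 1.79892502e+02 -1.18187957e-02  9.91976406e+01]
```

View pics/s2.png

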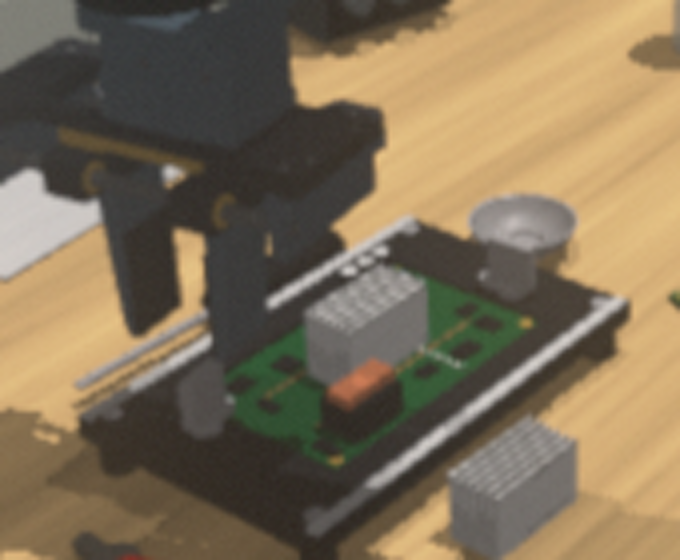

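The right blade now lies along the board's end, at crop (512,270). The fingers, at (155,320) and (235,350), straddle the left blade at (203,395).

>>> send_rows --pt "0 0 -0.03 0 0 0 -0.12" --pt "0 0 -0.06 0 0 0 -0.12" --pt "0 0 -0.1 0 0 0 -0.12" --pt "0 0 -0.1 0 0 0 -0.12" --pt "0 0 -0.1 0 0 0 -1" --pt "0 0 -0.1 0 0 0 -1" --pt "0 0 -0.1 0 0 0 -1" --pt "0 0 -0.1 0 0 0 -1" --pt "0 0 -0.1 0 0 0 -1"

```text
time_s: 9.07
ee_pos: [580.1, 189.0, 37.6]
ee_rot: [179.9, -0.0, 99.2]
force: [0.2, -0.1, 2.3]
gripper_width: 12.7
gripper_force: 12.0
```

>>> send_rows --pt "0 0 0 0 0 0.12 -1" --pt "0 0 0 0 0 0.24 -1" --pt "0 0 0 0 0 0.36 -1" --pt "0 0 0 0 0 0.48 -1" --pt "0 0 0 0 0 0.6 -1" --pt "0 0 0 0 0 0.72 -1" --pt "0 0 0 0 0 0.84 -1" --pt "0 0 0 0 0 0.96 -1" --pt "0 0 0 0 0 1 -1" --pt "0 0 0 0 0 1 -1"

```text
time_s: 10.32
ee_pos: [581.3, 189.9, 37.6]
ee_rot: [179.8, 0.2, 159.1]
force: [2.6, 3.8, 1.3]
gripper_width: 12.5
gripper_force: 12.0
```

>>> send_rows --pt "0 0 0 0 0 0.12 -1" --pt "0 0 0 0 0 0.24 -1" --pt "0 0 0 0 0 0.32 -1" --pt "0 0 0 0 0 0.32 -1" --pt "0 0 0 0 0 0.32 -1"

```text
time_s: 10.95
ee_pos: [581.4, 190.4, 37.6]
ee_rot: [179.8, 0.2, 178.3]
force: [4.0, 4.6, -0.2]
gripper_width: 12.7
gripper_force: 12.0
```

>>> send_rows --pt "0 0 0 0 0 0 -0.12" --pt "0 0 0 0 0 0 -0.12" --pt "0 0 0 0 0 0 -0.12" --pt "0 0 0.06 0 0 0 -0.12" --pt "0 0 0.12 0 0 0 -0.12" --pt "0 0 0.2 0 0 -0.15 -0.12" --pt "0 0 0.3 0 0 -0.3 0.2" --pt "-0.02 -0.08 0.4 0 0 -0.45 0.2" --pt "-0.03 -0.13 0.4 0 0 -0.6 0.2" --pt "-0.048 -0.178 0.4 0 0 -0.75 0.2" --pt "-0.048 -0.178 0.4 0 0 -0.9 0.2" --pt "-0.048 -0.178 0.4 0 0 -1 0.2" --pt "-0.048 -0.178 0.4 0 0 -1 0.2"

```text
time_s: 12.58
ee_pos: [555.2, 99.5, 236.8]
ee_rot: [-179.9, -0.0, 118.4]
force: [0.8, -0.5, -0.3]
gripper_width: 54.9
gripper_force: 0.0
```

>>> send_rows --pt "0 0 0 0 0 -0.15 0.2" --pt "0 0 0 0 0 -0.3 0.2" --pt "0 0 0 0 0 -0.45 0.2" --pt "0 0 0 0 0 -0.495 0.2" --pt "0 0 0 0 0 -0.495 0.2" --pt "0 0 0 0 0 -0.495 0.2"

```text
time_s: 13.32
ee_pos: [555.5, 99.9, 236.9]
ee_rot: [-180.0, 0.0, 88.8]
force: [0.1, 0.1, 0.5]
gripper_width: 54.7
gripper_force: 0.0
```

```bash
python3 - <<'E'
from workcell import env, eyes
from h import *
f=eyes.grab_frame("side"); print(env.state()["ee_pos"],env.state()["ee_rot"])
cv2.imwrite("pics/s3.png",cv2.resize(f["pixels"][185:325,160:330,::-1],None,fx=4,fy=4,interpolation=cv2.INTER_CUBIC))
v,u=np.mgrid[0:480,0:640]
p=cv2.undistortPoints(np.c_[u.ravel(),v.ravel()].astype(float).reshape(-1,1,2),K(f),np.array(f["distortion"])).reshape(-1,2)
X=(np.c_[p,np.ones(len(p))]*f["depth"].ravel()[:,None]-f["t"])@f["R"]
for nm,q,r in(("left",(581,189.5),28),("right",(532,3),28),("sink",(556,96),40)):
    k=(f["depth"].ravel()>0)&(np.hypot(*(X[:,:2]-q).T)<r)&(X[:,2]>(48 if nm!="sink" else 62))&(X[:,2]<75)
    if k.sum()>4: print(nm,k.sum(),X[k].mean(0).round(1),cv2.minAreaRect(X[k][:,:2].astype(np.float32)))
E
```

```text
[555.49992724  99.84552057 236.88461166] [-1.79988360e+02  6.04954848e-03  8.87666112e+01]
left 121 [574.7 193.1  58.7] ((577.2232055664062, 191.67160034179688), (11.316542625427246, 28.808059692382812), 89.30663299560547)
right 102 [527.7   6.8  58.4] ((529.11279296875, 5.182438373565674), (27.220428466796875, 11.416736602783203), 0.8793166279792786)
sink 301 [551.4  99.8  66.7] ((553.0193481445312, 97.59969329833984), (62.632991790771484, 34.15290069580078), 87.87427520751953)
```

View pics/s3.png

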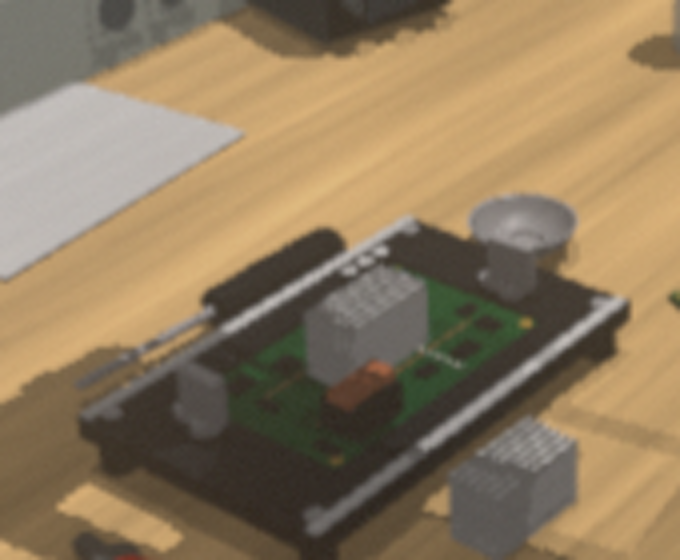

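Both blades lie along the board ends, at crop (200,400) and (510,270), and the board is still seated. Next I descend on the sink.

>>> send_rows --pt "0 0 -0.08 0 0 0 0.2" --pt "0 0 -0.16 0 0 0 0.2" --pt "0 0 -0.24 0 0 0 0.2" --pt "0 0 -0.3 0 0 0 0.2" --pt "0 0 -0.33 0 0 0 0.2" --pt "0 0 -0.36 0 0 0 0.2" --pt "0 0 -0.396 0 0 0 0.2" --pt "0 0 -0.396 0 0 0 0.2" --pt "0 0 -0.396 0 0 0 0.2"

```text
time_s: 14.5
ee_pos: [556.4, 100.0, 39.9]
ee_rot: [179.9, -0.0, 88.7]
force: [0.2, -0.2, -0.6]
gripper_width: 54.5
gripper_force: 0.0
```

>>> send_rows --pt "0 0 0 0 0 0 -1" --pt "0 0 0 0 0 0 -1" --pt "0 0 0 0 0 0 -1" --pt "0 0 0 0 0 0 -1" --pt "0 0 0 0 0 0 -1" --pt "0 0 0 0 0 0 -1" --squeeze 40

```text
time_s: 15.25
ee_pos: [555.5, 99.9, 39.3]
ee_rot: [-180.0, -0.0, 88.7]
force: [-2.5, -0.4, 5.0]
gripper_width: 29.7
gripper_force: 40.0
```

>>> send_rows --pt "0 0 0.005 0 0 0 -1" --pt "0 0 0.01 0 0 0 -1" --pt "0 0 0.02 0 0 0 -1" --pt "0 0 0.04 0 0 0 -1" --pt "0 0 0.06 0 0 0 -1" --pt "0 0 0.08 0 0 0 -1" --pt "0 0 0.1 0 0 0 -1" --pt "0 0 0.12 0 0 0 -1" --pt "0 0 0.14 0 0 0 -1" --pt "0 0 0.16 0 0 0 -1" --pt "0 0 0.18 0 0 0 -1" --pt "0 0 0.2 0 0 0 -1" --pt "0 0 0.22 0 0 0 -1" --pt "0 0 0.23 0 0 0 -1" --pt "0 0 0.23 0 0 0 -1" --pt "0 0 0.23 0 0 0 -1" --pt "0 0 0.23 0 0 0 -1" --pt "0 0 0.23 0 0 0 -1"

```text
time_s: 17.5
ee_pos: [555.5, 99.8, 153.7]
ee_rot: [-180.0, 0.0, 88.7]
force: [-0.5, -0.3, -4.2]
gripper_width: 30.0
gripper_force: 40.0
```

```bash
python3 - <<'E'
from workcell import env, eyes
from h import *
f=eyes.grab_frame("side"); s=env.state(); print(s["ee_pos"],s["ee_rot"],s["gripper_width"],s["gripper_force"],s["force"],s["torque"])
cv2.imwrite("pics/s4.png",cv2.resize(f["pixels"][165:325,160:340,::-1],None,fx=4,fy=3.7,interpolation=cv2.INTER_CUBIC))
v,u=np.mgrid[0:480,0:640]
p=cv2.undistortPoints(np.c_[u.ravel(),v.ravel()].astype(float).reshape(-1,1,2),K(f),np.array(f["distortion"])).reshape(-1,2)
X=(np.c_[p,np.ones(len(p))]*f["depth"].ravel()[:,None]-f["t"])@f["R"]
h=cv2.cvtColor(f["pixels"],cv2.COLOR_RGB2HSV).reshape(-1,3).astype(int)
k=(abs(h[:,0]-62)<22)&(h[:,1]>90)&(X[:,2]>100)&(X[:,2]<170)&(np.hypot(X[:,0]-556,X[:,1]-96)<105)&(f["depth"].ravel()>0)
P=X[k];c=np.linalg.lstsq(np.c_[P[:,:2]-[556,96],np.ones(len(P))],P[:,2],rcond=None)[0]; print(k.sum(),"slopes,z",c)
E
```

```text
[555.49311436  99.83284776 153.74639884] [-1.79979351e+02  5.88736896e-03  8.87012419e+01] 30.017424880599975 39.99866724014282 [ 0.95664527 -0.58835929 -4.10699818] [-0.05650982 -0.0998107   0.04941773]
152 slopes,z [8.77501491e-04 3.82231512e-03 1.44624857e+02]
```

View pics/s4.png

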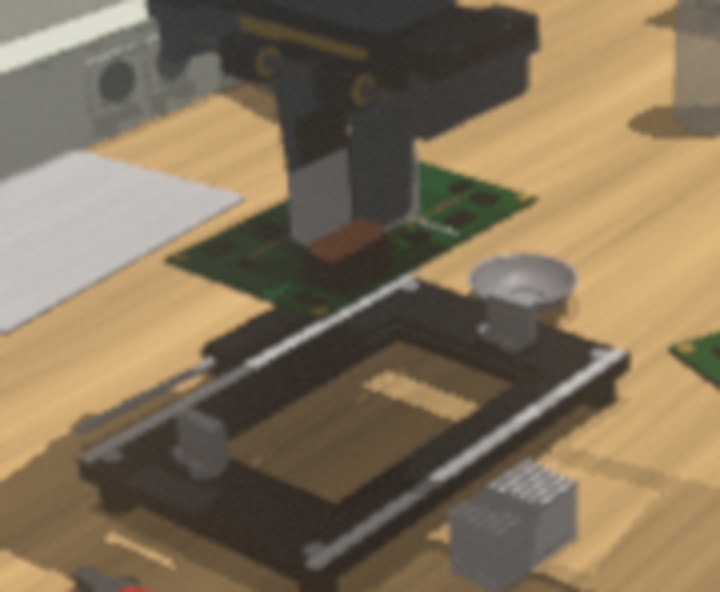

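The board is held level (slopes under 0.004), about 114 mm above its seat and clear of the jig. Both hold-downs are still turned, so I hand it in.

```bash
python3 -c "
from workcell import env
print(env.job_done())"
```

```text
the job is handed in; nothing more can be done
None
```

I turned both hold-downs along the board's ends, lifted the board level by its heat sink to about 114 mm above its seat, and handed the job in with it held over the jig; the hand-in gave no verdict.

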